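Lay a bottle on the sloped labelling stand

TASK

Pick up the amber bottle that lies on the counter (it rolls easily) and lay it gently along the two sloped rails of the labelling stand, cap end uphill, so far down that its foot has pushed the red sprung foot pad well in, at least a third of its travel. The stop that carries the pad has been set at an unknown place along the rails, so feel or look for it and do not ram it; do not let the bottle drop onto the rails. Let go with the bottle resting on both rails and the pad still pushed in, and leave all other things where they are.

Things in the scene. Friction and masses are not known exactly. Their poses are not given: they have to be found in the camera images.
- amber_bottle: Amber glass bottle, black cap, no label, about 0.3 kg, 130 mm long, lying on its side, free to roll. Body: cylinder of diameter 48 mm, 90 mm long; then shoulder, neck and a cap of diameter 26 mm. Origin on the bottle's axis, 50 mm from the flat foot; x along the axis from foot to cap (foot at -50, end of the cylinder at +40, cap end at +80 mm). y and z turn as it rolls.
- cap_end (a point): Centre of the outer end face of the amber bottle's cap, on its axis, 80 mm from the origin.
- stand: Blue labelling stand, fixed; base plate 250 x 110 x 12 mm, origin at the centre of its underside, x uphill (level), z up. It carries the sloped rails, lower end towards the robot, and the stop; a paper label reel of 90 mm diameter sits low beyond the rails' upper end. Above and beside the rails there is free space. Rails' frame origin is at x = -95, y = 0, z = 78 mm here.
- rails: The two sloped rails, 225 mm long, 28 mm apart (centres), rubber sleeves of 15 mm diameter; a bottle grips on them and does not slide by itself. x runs uphill along them, 30 degrees above level, y level across, z square to the slope. Origin at their lower end, lifted onto the seated line: a bottle resting on both has its axis at y = 0, z = 0 here (sleeve tops at z = -21 mm).
- rails_low (a point): Same point as the origin of rails (lower end of the seated line). Near here an orange stop block (46 mm wide, top 2 mm above the seated line) is clamped to the rails, with the red pad on its uphill side. Where it is clamped is not reported: the face of the pad, when not pushed in, lies anywhere from 35 to 80 mm uphill of this point.
- pad (a joint): How far the red foot pad (a disc of 28 mm diameter on the bottle's axis line) is pushed into the stop, along the rails downhill: 0 = out, 0.010 m = fully in, where it is rigid. Spring: 0.5 N at the start, 3 N fully in, weak enough that the laid bottle holds it pushed in.
- white_bottle: White plastic bottle with blue cap of the same size lying on its side, not part of the job. Origin and x axis as for the amber one. The two may lie in each other's place.
- stock_bottle: Big labelled amber bottle, standing, diameter 90, 205 mm tall; bystander. Origin at the centre of its underside.
- tub: Clear plastic tub, diameter 100, 65 mm tall; bystander. Origin at the centre of its underside.
- dropper_a: Small amber bottle, diameter 36, 75 mm tall, standing; bystander. Origin at the centre of its underside.
- dropper_b: Small amber labelled bottle, diameter 36, 75 mm tall, standing; bystander. Origin at the centre of its underside.
- cream_jar: White jar with metal lid, diameter 64, 50 mm tall; bystander. Origin at the centre of its underside.
Not all that is in view belongs to the job. Leave any green or turquoise look-alike of the amber_bottle alone.

How it is judged:
On the way:
1. the amber bottle has been lifted off the counter (height (world z) of amber_bottle above 0.06 m), for 0.2 s.
At the end, for the whole second after the job is handed in: The amber bottle lies at rest along both rails (axis within 4 mm of the seated line and within 4 degrees of it), cap end uphill, released, with its foot holding the sprung pad pushed in by more than 3 mm of its 10 mm (value of joint pad above 0.003 m and y of amber_bottle in the frame of rails between -0.004 and 0.004 m and z of amber_bottle in the frame of rails between -0.004 and 0.004 m and angle between the x axis of amber_bottle and the x axis of rails, either way round below 0.07 rad and x of cap_end in the frame of rails above 0.13 m and contact force between amber_bottle and rails above 0.3 N and linear speed of amber_bottle below 0.02 m/s); the robot touches nothing.
It fails at once if the bottle is rammed or pressed against the rails or the stop with more than 35 N (contact force between amber_bottle and rails above 35 N).
It fails at once if the bottle is let drop onto the rails: it hits them unheld, faster than 0.25 m/s or swinging faster than 1.5 rad/s (contact force between amber_bottle and rails above 0.3 N and contact force between amber_bottle and the fingers below 0.1 N and (linear speed of amber_bottle above 0.25 m/s or angular speed of amber_bottle above 1.5 rad/s)).
It fails at once if another thing on the counter is moved by more than 30 mm (distance of any of white_bottle, stock_bottle, tub, dropper_a, dropper_b, cream_jar from where it was at the start of the episode above 0.03 m).
It also fails if it takes over 46 s, if anything falls off the work surface, if the arm or the gripper's body presses on something with over 40 N, if the wrist force passes 120 N, or if a joint passes its speed limit or range.

ROBOT

A 6-joint arm with a two-finger parallel gripper is mounted at the origin on the work surface. World frame = base frame: x ahead of the robot, y to its left, z up, the work surface at z = 0. Lengths are in m, angles in rad, forces in N, time in s.
With the tool pointing down it reaches from about 0.275 to 0.75 m from the base axis. Payload 10.2 kg.
Tool frame: the origin (TCP) lies on the centre line of the jaws, within the pads' length; the fingertips stand 17 mm ahead of it and the grasp point (between the pads) lies 2 mm behind it; z points along the fingers, y is the line along which they close (so a half turn about z gives the same grasp; the last joint's range is limited). The gripper opens to 88 mm and grips with 3 to 60 N. Pads are 18 mm wide; open, the fingers measure 123 mm over their backs; the gripper's body (75 mm by 187 mm) begins 45 mm behind the grasp point.
Start: joints at [1.039, 0.313, 1.498, -0, 1.331, -0.223], TCP at [0.16, 0.5, 0.256] pointing down, gripper open.
Joint ranges: [-2.94, 2.94], [-0.97, 2.17], [0.19, 2.56], [-1.23, 4.37], [0.02, 3.11], [-2.88, 2.88]. Speed limits (rad/s): [2.39, 2.39, 3.01, 3.14, 3.14, 3.14].

INTERFACE

Orientations are given as [roll, pitch, yaw] about the fixed x, y, z axes, in that order (R = Rz(yaw) Ry(pitch) Rx(roll)).
In Python, from bench import r gives the robot as it stands. Calls block until the motion is done:
- r.goto(position, orientation): joint-space move of the TCP to a pose.
- r.move_l(position, orientation=None, vel=0.15, max_force=None): straight line of the TCP; orientation=None keeps the orientation; vel is the mean speed in m/s. With max_force (N) it stops when the force on the tool has changed by that much, and returns True; else False.
- r.move_j(angles): joint-space move.
- r.move_gripper(opening, grasp_force=None): finger opening in m; grasp_force is the grip in N (None keeps the last); returns when the fingers have stopped.
- r.sleep(seconds).
- r.inverse_kinematics(position, orientation): joint angles nearest the present ones, or None.
- r.grab_frame(name): name is "scene" or "top" or "wrist"; returns a dict with "img" (420x560x3 uint8, blue, green, red), "fx", "fy", "cx", "cy" (pixels), "rvec" (rotation vector, rad) and "tvec" (3), from world to camera coordinates, as OpenCV has them; the wrist camera has in their place "T_tool_cam" (4x4, takes a point from camera to tool coordinates, whose origin is the TCP and whose axes are the flange's). Camera axes: x right, y down, z forward; pixel columns grow to the right and rows downward; lengths in m; the calibration is good to about 2 mm. A picture is of the moment at which its call begins: read the wrist's pose just before it. There is no depth.
A pose or a line that the arm cannot do raises r.MotionError and nothing moves.
- r.close_job(): hands the job in; it is judged then, once.
Readings, each from a call of its own:
- r.current_t(): time.
- r.current_joint_positions(): joint angles.
- r.current_dq(): joint speeds.
- r.current_tau(): joint torques, N m.
- r.current_tool_pos(): TCP position.
- r.current_tool_rot(): TCP orientation.
- r.current_ft_force(): force on the tool from outside, world axes, zero at the start.
- r.current_wrist_torque(): the same for the moment, N m.
- r.current_grip_width(): finger opening in m.
- r.current_gripper_force(): force on a finger pad.
Only numpy, scipy, OpenCV 4.12 (cv2) and the standard library are available. Lean on these libraries where they do the work, as an engineer would, in place of code of your own. Each camera call takes 0.05 s, during which the arm holds its last target. There are 200 camera calls.

## Working session

There is one attempt and no reset: what is moved stays moved. The work goes in short steps, each a Python script; the robot and the scene stay as the last script left them, time stands still between calls to the robot, and variables do not carry over. Pictures are saved under pics/ and viewed, at most 10 in all, crops included, and the job is handed in when it is done.

```bash
mkdir -p pics
cat > h.py <<'E'
import numpy as np, cv2
from scipy.spatial.transform import Rotation as R
from bench import r
def ray(f,u,v):
    Rm=cv2.Rodrigues(np.array(f["rvec"],float))[0]; t=np.array(f["tvec"],float).ravel()
    d=Rm.T@np.array([(u-f["cx"])/f["fx"],(v-f["cy"])/f["fy"],1]); return -Rm.T@t,d
def atz(f,u,v,z):
    c,d=ray(f,u,v); return c+d*(z-c[2])/d[2]
def proj(f,P):
    p,_=cv2.projectPoints(np.array(P,float).reshape(-1,3),np.array(f["rvec"],float),np.array(f["tvec"],float),np.array([[f["fx"],0,f["cx"]],[0,f["fy"],f["cy"]],[0,0,1.]]),None); return p.reshape(-1,2)
E
python3 - <<'E'
from h import *
import pickle
fs={n:r.grab_frame(n) for n in("top","scene")}
pickle.dump(fs,open("fs.pkl","wb"))
for n,f in fs.items():
    cv2.imwrite(f"pics/{n}1.png",cv2.resize(f["img"],(800,600),interpolation=cv2.INTER_CUBIC)); print(n,f["fx"],f["cx"],f["cy"],ray(f,280,210))
E
```

```text
top 441.0709033069575 271.7031073770192 208.76816134202608 (array([ 0.37834528, -0.01625088,  1.20664906]), array([ 0.12392257, -0.00842813, -0.99243832]))
scene 390.19568379803394 278.5098951300454 208.64367072385247 (array([ 1.09530397, -0.85244427,  0.70846126]), array([-0.4760374 ,  0.69933555, -0.53323995]))
```

View pics/top1.png

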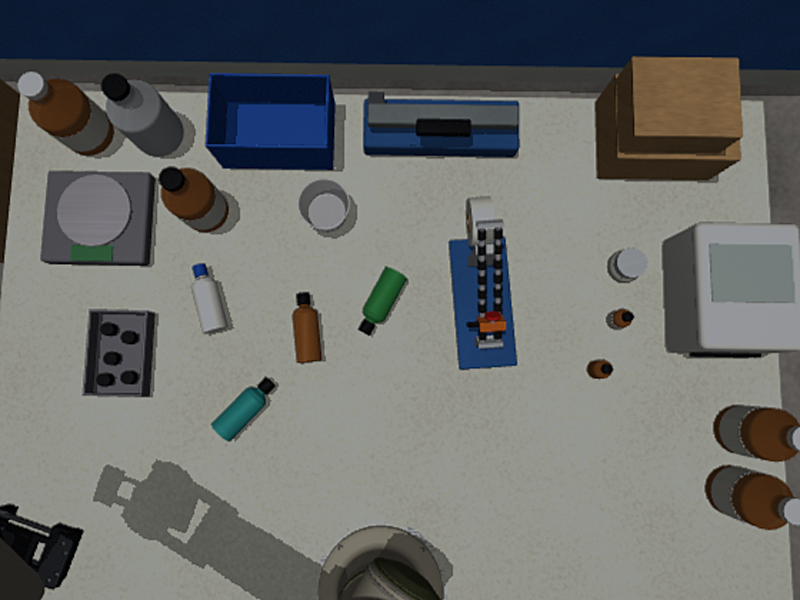

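View pics/scene1.png

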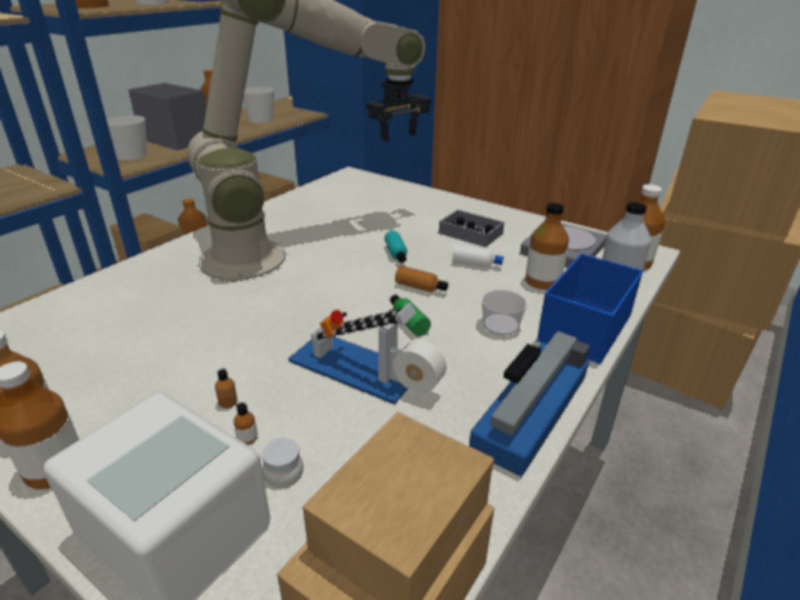

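Top view (800x600 scale): the amber bottle has its foot at about (310,361) and its cap end at (304,294). The stand's base plate has corners near (449,241), (504,238), (516,363) and (459,368), with the orange stop and red pad near (491,322). I'll enlarge both areas.

Run:
```python
from h import *
import pickle
fs=pickle.load(open("fs.pkl","rb")); I=fs["top"]["img"]
a=cv2.resize(I[195:265,190:240],None,fx=8,fy=8,interpolation=cv2.INTER_CUBIC)[:,:]
b=cv2.resize(I[135:265,310:365],None,fx=4.5,fy=4.5,interpolation=cv2.INTER_CUBIC)
c=np.zeros((600,660,3),np.uint8); c[:560,:400]=a; c[:585,405:405+b.shape[1]]=b[:, :255]
cv2.imwrite("pics/crop1.png",c)
f=fs["top"]
for u,v in[(449,241),(504,238),(516,363),(459,368)]: print(atz(f,u*.7,v*.7,.012))
```

```text
[ 0.64414053 -0.11907833  0.012     ]
[ 0.65193832 -0.22520138  0.012     ]
[ 0.41199866 -0.24688181  0.012     ]
[ 0.40055453 -0.1396794   0.012     ]
```

View pics/crop1.png

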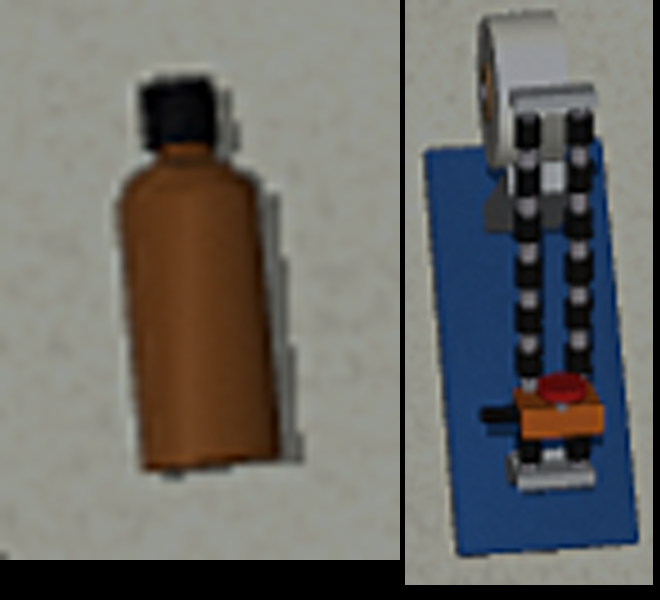

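```bash
cat >> h.py <<'E'
def rails_T(p):
    Rs=R.from_euler('z',p[2]); o=np.array([p[0],p[1],0])+Rs.apply([-.095,0,.078])
    return o,(Rs*R.from_euler('y',-np.pi/6)).as_matrix()
E
python3 - <<'E'
from h import *
import pickle
from scipy.optimize import least_squares
fs=pickle.load(open("fs.pkl","rb")); t,s=fs["top"],fs["scene"]
foot=atz(t,216.2,253.4,.02); cap=atz(t,212.1,205.2,.026)
print("bottle",foot,cap,np.linalg.norm(cap-foot))
ob=[(-.125,.055),(.125,.055),(.125,-.055),(-.125,-.055)]
def c3(p,q): return [np.r_[np.array(p[:2])+R.from_euler('z',p[2]).as_matrix()[:2,:2]@a,.012] for a in q]
T=np.array([(321.8,258.3),(314.9,168.3),(353.8,166.1),(361.8,255.2)])
S=np.array([(290,357),(400,396)])*.7
def res(p): return np.r_[(proj(t,c3(p,ob))-T).ravel(),.5*(proj(s,c3(p,[ob[3],ob[2]]))-S).ravel()]
o=least_squares(res,[.53,-.18,0]); print(o.x,np.round(o.fun,1)); np.save("stand.npy",o.x)
O,M=rails_T(o.x); print(O,M[:,0])
for f,px in((t,(345.1,221.2)),(s,(337*.7,318*.7))):
    L=[np.linalg.norm(proj(f,O+M[:,0]*q)[0]-px) for q in np.arange(0,.15,.001)]; print("pad",np.argmin(L),min(L))
# rail ends predicted in crop coordinates, top
for y in(.014,-.014):
    for x in(0.,.225): print((proj(t,O+M@[x,y,-.021])[0]-[310,135])*4.5+[405,0])
E
```

```text
bottle [0.40613674 0.14262013 0.02      ] [0.53544542 0.15751495 0.026     ] 0.13030192391334222
[ 0.52762038 -0.18342924  0.08916345] [-0.5  0.2 -1.2 -0.7 -0.3 -1.3  0.3  0.4 -1.6 -0.1 -2.4  1.3]
[ 0.43299776 -0.19188855  0.078     ] [0.86258518 0.07711554 0.5       ]
pad 66 0.5708366333127749
pad 71 2.511953821929378
[529.65181137 478.8903758 ]
[526.91653008 102.22313721]
[578.10575985 475.4854936 ]
[579.35346086  98.54695689]
```

```bash
cat >> h.py <<'E'
B0=np.array([.4061,.1426]); dirB=np.array([.9934,.1147]); yawB=.115; GX=.055
def down(h): return [*(B0+GX*dirB),h]
OB=[np.pi,0,yawB]
st=np.load("stand.npy"); RO,RM=rails_T(st)
OR=(R.from_matrix(RM)*R.from_euler('x',np.pi)).as_euler('xyz').tolist()
def onrails(foot,z):   # TCP pose so that bottle foot is at rails x=foot, axis at z
    return (RO+RM@np.array([foot+GX,0,z-.002])).tolist()
E
python3 - <<'E'
from h import *
print(OR)
for p,o in((down(.022),OB),(down(.2),OB),(onrails(.12,.10),OR),(onrails(.04,0),OR),(onrails(.12,.004),OR)): 
    q=r.inverse_kinematics(p,o); print(np.round(p,3),None if q is None else np.round(q,2))
r.goto(down(.17),OB)
f=r.grab_frame("wrist"); cv2.imwrite("pics/w1.png",f["img"]); print(r.current_t(),r.current_tool_pos(),np.round(f["T_tool_cam"],3).tolist(),f["fx"],f["cx"],f["cy"])
E
```

```text
[3.141592653589793, -0.5235987755982989, 0.08916345163200567]
[0.461 0.149 0.022] [ 0.07  0.56  1.85 -0.    0.74  1.53]
[0.461 0.149 0.2  ] [ 0.07  0.28  1.7  -0.    1.17  1.53]
[ 0.535 -0.183  0.25 ] [-0.68  0.21  1.73  0.48  0.87  0.55]
[ 0.516 -0.184  0.124] [-0.72  0.36  1.92  0.7   0.6   0.23]
[ 0.583 -0.178  0.167] [-0.62  0.4   1.71  0.54  0.69  0.51]
1.8667 [0.46061906 0.14952761 0.17014202] [[0.001, -0.963, -0.269, 0.067], [1.0, 0.001, -0.0, 0.0], [0.001, -0.269, 0.963, -0.129], [0.0, 0.0, 0.0, 1.0]] 353.441638788827 280.1615978193998 206.73450761474342
```

View pics/w1.png

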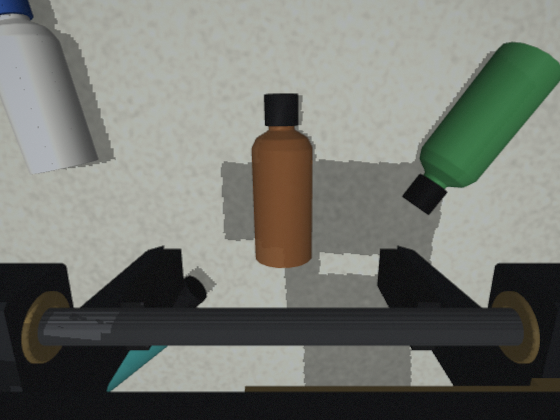

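The amber bottle is centred under the jaws (body at about (283,200)) and aligned with them. Both look-alikes are clear of the finger paths, so I'll grasp and lift.

Run:
```python
from h import *
hit=r.move_l(down(.022),OB,vel=.12,max_force=8); print(hit,r.current_tool_pos())
r.move_gripper(.040,grasp_force=20)
print(r.current_grip_width(),r.current_gripper_force())
r.move_l(down(.20),OB,vel=.12)
print(r.current_grip_width(),r.current_gripper_force(),r.current_ft_force())
r.goto(onrails(.12,.08),OR)
print(r.current_t(),r.current_tool_pos(),onrails(.12,.08),r.current_ft_force(),r.current_wrist_torque())
f=r.grab_frame("wrist"); g=r.grab_frame("top")
c=np.hstack([f["img"],cv2.resize(g["img"][130:270,290:370],None,fx=3,fy=3,interpolation=cv2.INTER_CUBIC)]); cv2.imwrite("pics/w2.png",c)
```

```text
False [0.46109278 0.14896271 0.02255407]
0.04725767144358186 19.917317256331444
0.04702666997833145 20.042864084243774 [ 0.07427684 -0.63115311 -3.2631683 ]
6.875 [ 0.54514721 -0.18087979  0.23277079] [0.5451050884880391, -0.18186610166029304, 0.2330499814951862] [ 0.5458311   0.38290401 -3.43548553] [-0.06643588  0.62616095 -0.00487831]
```

View pics/w2.png

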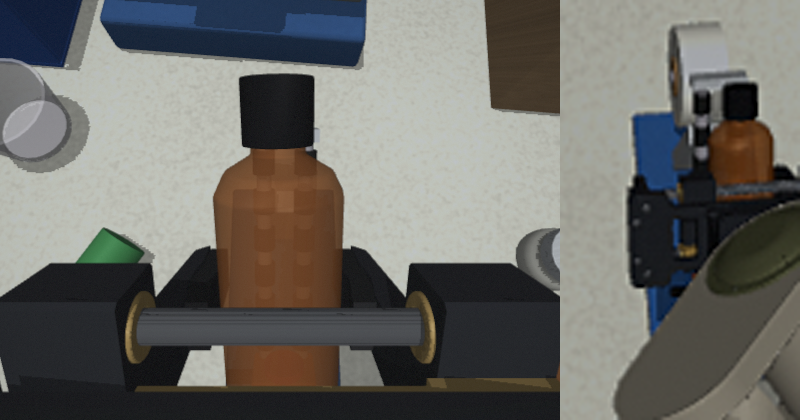

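The bottle is held centred, and the rails show through the glass about in line with it. Next I'll lower it to just above the rails and feel downhill for the pad.

Run:
```python
from h import *
def st(n): 
    p=RM.T@(np.array(r.current_tool_pos())-RO); F=RM.T@np.array(r.current_ft_force())
    print(n,round(r.current_t(),2),"foot",np.round(p[0]-GX,4),"y,z",np.round([p[1],p[2]+.002],4),"F",np.round(F,2),flush=True)
print(r.move_l(onrails(.10,.02),OR,vel=.08,max_force=8)); st("a")
print(r.move_l(onrails(.10,.004),OR,vel=.03,max_force=2)); st("b")
r.sleep(.2); st("b2")
print(r.move_l(onrails(.050,.004),OR,vel=.02,max_force=1.2)); st("c")
r.sleep(.2); st("c2")
```

```text
False
a 7.92 foot 0.1004 y,z [-0.0002  0.0204] F [-1.63  0.24 -3.39]
False
b 8.6 foot 0.1001 y,z [-0.     0.004] F [-2.46 -0.48 -2.97]
b2 8.8 foot 0.1001 y,z [-0.0001  0.0041] F [-0.97 -0.62 -4.25]
True
c 10.47 foot 0.0627 y,z [0.0002 0.0036] F [ 0.05 -0.91 -2.46]
c2 10.67 foot 0.0627 y,z [0.0004 0.0033] F [ 0.89 -1.61 -3.  ]
```

```bash
cat >> h.py <<'E'
def meas(n):
    F=[]
    for _ in range(15): F.append(RM.T@np.array(r.current_ft_force())); r.sleep(.02)
    p=RM.T@(np.array(r.current_tool_pos())-RO)
    print(n,round(r.current_t(),2),"foot",np.round(p[0]-GX,4),"y,z",np.round([p[1],p[2]+.002],4),"F",np.round(np.mean(F,0),2),np.round(np.std(F,0),2),flush=True)
    return np.mean(F,0)
E
python3 - <<'E'
from h import *
meas("0")
for x in(.070,.067,.064,.061): r.move_l(onrails(x,.004),OR,vel=.02,max_force=5); meas(x)
E
```

```text
0 10.92 foot 0.0626 y,z [0.0005 0.0033] F [-0.18 -1.21 -2.44] [0.46 0.39 0.33]
0.07 11.69 foot 0.0699 y,z [0.    0.004] F [-1.6  -0.02 -3.01] [0.36 0.31 0.38]
0.067 12.24 foot 0.067 y,z [-0.     0.004] F [-0.97  0.21 -2.79] [0.55 0.46 0.6 ]
0.064 12.79 foot 0.0641 y,z [-0.     0.004] F [-0.45  0.23 -2.79] [0.45 0.46 0.51]
0.061 13.34 foot 0.0611 y,z [-0.     0.004] F [ 0.33  0.25 -3.05] [0.43 0.51 0.44]
```

The pad's free face is at about 67 mm, which matches the camera estimate, and the pad is now about 6 mm in. I'll push it to about 7 mm, then lower gently onto the rails.

Run:
```python
from h import *
r.move_l(onrails(.060,.004),OR,vel=.02,max_force=5); meas("push")
z=.004
for z in(.003,.002,.001,0.,-.001,-.002,-.003):
    r.move_l(onrails(.060,z),OR,vel=.02,max_force=5); F=meas(z)
    if F[2]>-1: break
g=r.grab_frame("scene"); cv2.imwrite("pics/s2.png",cv2.resize(g["img"][185:290,190:330],None,fx=5,fy=5,interpolation=cv2.INTER_CUBIC))
print(r.current_wrist_torque())
```

```text
push 13.84 foot 0.06 y,z [-0.     0.004] F [ 0.57 -0.01 -2.89] [0.51 0.47 0.54]
0.003 14.34 foot 0.06 y,z [-0.     0.003] F [ 0.47 -0.27 -2.01] [0.49 0.42 0.56]
0.002 14.84 foot 0.06 y,z [-0.     0.002] F [ 0.53 -0.35 -1.97] [0.54 0.45 0.45]
0.001 15.34 foot 0.06 y,z [-0.     0.001] F [ 0.38 -0.4  -2.03] [0.6  0.35 0.46]
0.0 15.84 foot 0.06 y,z [ 0. -0.] F [ 0.57 -0.31 -1.95] [0.6  0.31 0.59]
-0.001 16.34 foot 0.06 y,z [ 0.    -0.001] F [-0.99 -0.12  1.95] [0.39 0.66 0.56]
[0.00404119 0.55189087 0.10386583]
```

View pics/s2.png

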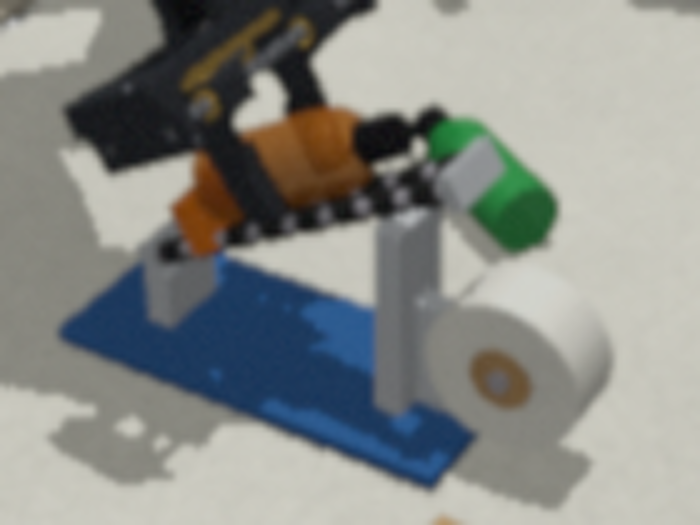

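The picture shows the bottle lying along the rails with its cap uphill (about (385,135)) and its foot against the orange stop at (200,215). The contact force is firm but small, so I'll release and look again.

Run:
```python
from h import *
r.move_gripper(.050); r.sleep(.3); meas("rel"); r.move_gripper(.084); meas("open")
print(r.current_grip_width())
r.move_l(onrails(.060,.12),OR,vel=.1,max_force=6); meas("up")
f=r.grab_frame("wrist"); r.goto(down(.25),OB); 
s=r.grab_frame("scene"); t=r.grab_frame("top"); print(r.current_t())
c=np.zeros((600,800,3),np.uint8)
c[:300,:400]=cv2.resize(f["img"],(400,300))
a=cv2.resize(s["img"][195:285,200:320],(400,300),interpolation=cv2.INTER_CUBIC); c[300:,:400]=a
b=cv2.resize(t["img"][135:265,310:365],(254,600),interpolation=cv2.INTER_CUBIC); c[:,410:664]=b
cv2.imwrite("pics/end.png",c)
for n,q in(("foot",.06),("cap",.19)):
    p=proj(t,RO+RM[:,0]*q)[0]; print(n,(p-[310,135])*4.615+[410,0])
```

```text
rel 17.2 foot 0.06 y,z [-0.    -0.001] F [ 0.08 -0.7  -0.45] [0.47 0.48 0.57]
open 18.11 foot 0.06 y,z [-0.    -0.001] F [-0.15 -0.01 -0.21] [0.47 0.62 0.57]
0.08392536841577468
up 19.72 foot 0.0599 y,z [1.000e-04 1.198e-01] F [-0.26  0.21 -0.19] [0.59 0.41 0.55]
21.1417
foot [569.36224275 408.0520405 ]
cap [569.23804204 179.65252697]
```

View pics/end.png

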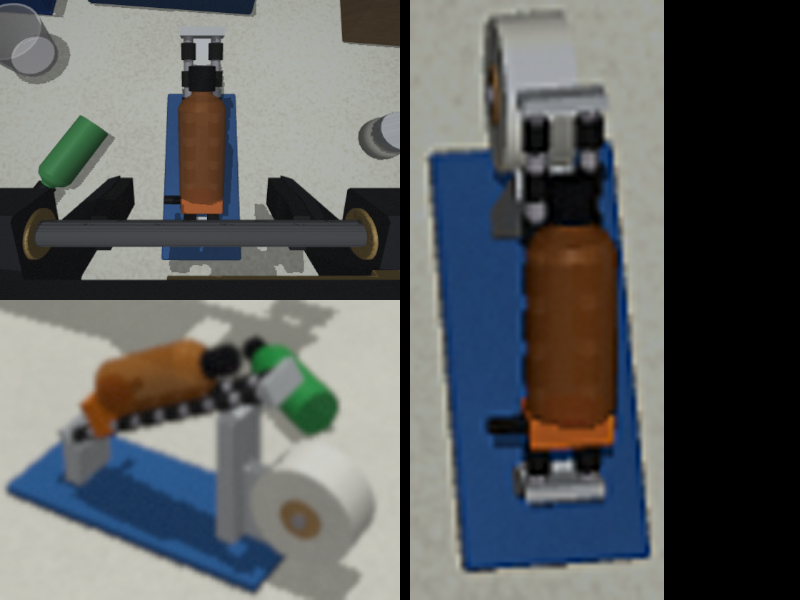

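Run:
```python
from h import *
t=r.grab_frame("top"); s=r.grab_frame("scene")
a=np.linspace(0,6.3,60)
def mask(f,fx):
    P=[]
    for x,rad in((0,.024),(.09,.024),(.104,.013),(.13,.013)): P+= [RO+RM@[fx+x,rad*np.cos(k),rad*np.sin(k)] for k in a]
    P=np.array(P).reshape(4,60,3); return P
def draw(f,o,w,k):
    im=cv2.resize(f["img"][o[1]:o[1]+w[1],o[0]:o[0]+w[0]],None,fx=k,fy=k,interpolation=cv2.INTER_CUBIC)
    for q in mask(f,.0602): cv2.polylines(im,[np.int32((proj(f,q)-o+.5)*k-.5)],True,(255,255,0),1)
    return im
A=draw(t,np.array([320,165]),(40,75),8); B=draw(s,np.array([215,200]),(65,45),7)
c=np.zeros((600,790,3),np.uint8); c[:600,:320]=A[:600]; c[:315,330:785]=B
cv2.imwrite("pics/ov.png",c); print(r.current_t())
```

```text
21.2417
```

View pics/ov.png

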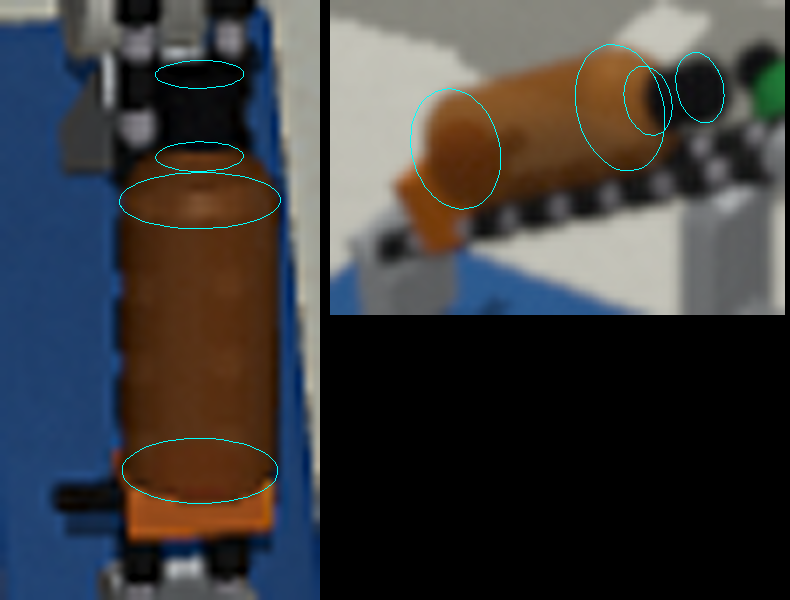

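Run:
```python
from h import *
s=r.grab_frame("scene")["img"]
b=cv2.resize(s[185:290,190:330],None,fx=5,fy=5,interpolation=cv2.INTER_CUBIC); a=cv2.imread("pics/s2.png")
for n,(x0,y0,x1,y1) in(("cap",(325,105,412,175)),("stop",(172,195,220,255)),("plate",(380,220,480,400))):
    m=cv2.matchTemplate(b[y0-20:y1+20,x0-20:x1+20],a[y0:y1,x0:x1],cv2.TM_CCOEFF_NORMED); print(n,m.max(),np.array(cv2.minMaxLoc(m)[3])-20)
print("px per mm",(proj(fs:=r.grab_frame("scene"),RO+RM[:,0]*.19)-proj(fs,RO+RM[:,0]*.189))*5)
```

```text
cap 0.88270414 [0 3]
stop 0.9672897 [0 1]
plate 0.99927676 [0 0]
px per mm [[ 1.44741299 -0.36285216]]
```

Comparing the scene images before and after release shows no shift along the rails; the cap only settled slightly. I'm handing the job in.

```bash
python3 -c "
from h import *
print(r.close_job())"
```

```text
the job is handed in; nothing more can be done
None
```

I laid the amber bottle on both rails, cap end uphill, released it and handed the job in. By my force and position readings the pad is pushed in about 7 mm of its 10 mm, but the interface returned no verdict.

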